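# Clamp the drawplate with the star wheel

### The job

Take the drawplate (the longer plate, with rows of small holes) out of the wooden rack and stand it on edge between the jaws of the bench clamp, down on the bed and roughly centred along the jaws. Let go of it, then tighten the clamp by pushing the spokes of its star wheel one after another until the plate is held firmly between both jaws: stop at the properly tight load, without overtightening, and back away. Leave the other things where they are.

Things in the scene. Friction and masses are not known exactly. Their poses are not given: they have to be found in the camera images.
- drawplate: Steel drawplate, 120 x 10 x 50 mm (x, y, z in its own frame), about 0.44 kg, two rows of small dark holes. Starts standing on edge in one of the two slots of the rack. Origin: centre of its underside; x along its length, y through its thickness, z up.
- rack: Wooden rack, 100 x 150 x 30 mm, with two slots along its x, 36 mm either side of its middle; each slot is 13 mm wide and 15 mm deep, its floor 15 mm above the table. Origin: centre of its underside.
- vice: Grey bench clamp fixed to the table. Origin: on the table under the middle of the jaw opening; x along the jaws (roughly away from the robot), y across them from the wheel's side to the set jaw, z up. Its bed is flat, 45 mm above the table, 110 mm along x. The drawplate stands on it with its length along x; the jaws are 19 to 29 mm apart at the start.
- jaw: Moving steel jaw on the wheel's side (-y), 90 mm long along x, 28 mm thick, 18 mm high, on the bed. Origin: top edge of its upright face, mid-length, 63 mm above the table. It goes to +y about 4 mm per radian of the wheel. It is cushioned by stiff springs (40 N per mm, up to 5 mm), so the load on a pinched plate builds up over about 2 mm.
- backjaw: Set jaw opposite, +y side, same size, face towards -y. Origin: top edge of its face, mid-length, 63 mm above the table. It was set by hand somewhere within a range of 6 mm and bolted; it does not move during the work.
- nut (a point): Top of the screw's nut block behind the moving jaw, 98 mm above the table; 50 mm wide along x, 20 mm thick along y; travels with the jaw.
- post (a point): Top of the bearing post between jaws and wheel, 115 mm above the table; 60 mm wide along x, 26 mm thick along y.
- hub (a point): Centre of the star wheel in the plane of its spokes, 190 mm to -y of the clamp's origin, 85 mm above the table; the axle is level, along the clamp's y. Six equal straight steel spokes 60 degrees apart, 12 mm thick, reach 76 mm from here; hub 18 mm in radius, from 15 mm on the -y side to 25 mm on the +y side.
- spoke_tip (a point): Outer end of one spoke (the one that points straight up when the wheel reads 0), 76 mm from the hub centre.
- wheel (a joint): Star wheel angle, rad, about the clamp's +y; at 0 (and each 60 degrees) a spoke points straight up; growing carries the top to the clamp's +x and tightens. Starts within -0.5 to 0.5, pinches 2 to 5 rad later. Stays where left. Turns free at 0.35 N m. Pinched it climbs: tight is 0.62 N m (70 N on the plate); under 0.52 (40 N) is loose, over 0.8 (115 N) overtightened.
- spare: plain flat steel bar, no holes, 100 x 8 x 40 mm, standing on edge in the rack's other slot; to be left there. Origin: centre of its underside
- jar_a: black jar, 68 mm wide, 75 mm high, at the back; bystander
- jar_b: black jar, 68 mm wide, 75 mm high, at the back; bystander
- mug: white mug, 80 mm wide, 95 mm high; bystander
- dish: shallow white bowl, 100 mm wide, 35 mm high; bystander
- block: flat square steel bench block, 65 x 65 x 20 mm; bystander
- marker: marker pen, 130 mm long, 14 mm thick, near the robot; bystander
- driver: screwdriver, 160 mm; bystander
- brush: brush, 170 mm; bystander
There are look-alikes about, which are no part of the job. Leave any purple look-alike of the drawplate alone.

How it is judged:
By the outcome, as a careful person would: the job done as asked, in the order asked, and still so for the second after the job is handed in, with the robot touching nothing.
It also fails if it takes over 72 s, if anything falls off the work surface, if the arm or the gripper's body presses on something with over 40 N, if the wrist force passes 120 N, or if a joint passes its speed limit or range.

### The arm

A 6-joint arm with a two-finger parallel gripper is mounted at the origin on the work surface. World frame = base frame: x ahead of the robot, y to its left, z up, the work surface at z = 0. Lengths are in m, angles in rad, forces in N, time in s.
With the tool pointing down it reaches from about 0.3 to 0.775 m from the base axis. Payload 14.6 kg.
Tool frame: the origin (TCP) lies midway between the tips of the shut fingers; the grasp point (between the pads) lies 19 mm behind it (grasp_offset is the distance from the TCP to the grasp point, in m); z points along the fingers, y is the line along which they close (so a half turn about z gives the same grasp; the last joint's range is limited). The gripper opens to 94 mm and grips with 3 to 60 N. Pads are 16 mm wide; open, the fingers measure 119 mm over their backs; the gripper's body (75 mm by 177 mm) begins 78 mm behind the grasp point.
Start: joints at [-1.277, 0.3, 1.521, -0, 1.321, -0.067], TCP at [0.194, -0.515, 0.205] pointing down, gripper open.
Joint ranges: [-3.03, 3.03], [-0.79, 2.21], [0.23, 2.52], [-1.04, 4.18], [0, 3.07], [-2.55, 2.55]. Speed limits (rad/s): [2.22, 2.22, 2.57, 3.14, 3.14, 3.14].

### API

Orientations are given as [roll, pitch, yaw] about the fixed x, y, z axes, in that order (R = Rz(yaw) Ry(pitch) Rx(roll)).
In Python, from station import * gives the robot as it stands. The module is installed in compiled form; this text tells all that it offers.
- The arm moves only by the tool send_rows, never from a script. Its argument "rows" is a list of rows, each an object of numbers: "dx", "dy", "dz": the shift along the tool's x, y, z in mm; "roll": the turn about the tool's z in degrees; "jaw": the closure, from -1 (fully open) to 1 (shut). In form: [{"dx": .., "dy": .., "dz": .., "roll": .., "jaw": ..}, ...]. A call has 1 to 12 rows; each row shifts and turns the commanded pose from where the row before left it, along the tool's axes as they then stand; what a row does not reach is not made up. A row lasts 1/12 s, in which the tool goes at most 41.7 mm and 7.16 degrees, less where a joint would pass 70% of its speed; a pose out of reach is approached as far as the arm can. A call is refused whole if a number of a shift passes 41.7 or a number of a turn 7.16, either way. A call with a gripper value outside its range is refused whole. The fingers move at their own pace and stop on an object; "force" is the grip in N (left out, the last holds). Time passes only in rows, so rows that do not move let the fingers close. It gives the time, the measured TCP pose, the force, the opening and the grip force at its end, in the units of the state.
- get_obs(): the state, without advancing time (a new reading comes with each control period).
- camera(name): name is "scene" or "top" or "wrist"; returns a dict with "frame" (480x640x3 uint8, red, green, blue), "z_map" (480x640 float32, m along the optical axis (not along the pixel's ray), 0 where there is no reading), "camera_matrix" (3x3 intrinsics, pixels), "rvec" (rotation vector, rad) and "tvec" (3), from world to camera coordinates, as OpenCV has them. Camera axes: x right, y down, z forward; pixel columns grow to the right and rows downward; lengths in m; the calibration is good to about 2 mm. A picture is of the moment at which its call begins.
- hand_in(): hands the job in; it is judged then, once.
The state is a dict: "time_s": time; "qpos": joint angles; "joint_vel": joint speeds; "tau": joint torques, N m; "ee_pos": TCP position; "eef_rot": TCP orientation; "force": force on the tool from outside, world axes, zero at the start; "moment": the same for the moment, N m; "grip_width": finger opening in m; "grip_force": force on a finger pad.
Only numpy, scipy, OpenCV 4.12 (cv2) and the standard library are available. Lean on these libraries where they do the work, as an engineer would, in place of code of your own. Each camera call takes 0.05 s, during which the arm holds its last target. There are 200 camera calls.

## Working session

There is one attempt and no reset: what is moved stays moved. The work goes in short steps, Python scripts to look and compute and a tool call to move; the robot and the scene stay as the last step left them, time stands still between calls to the robot, and variables do not carry over. Pictures are saved under pics/ and viewed, at most 10 in all, crops included, and the job is handed in when it is done.

Besides the shell and the picture viewer there is one more tool, called in YAML: its name, and indented under it one key for each argument. send_rows: Moves the arm, as the interface text tells. Its arguments: {"type":"object","properties":{"rows":{"type":"array"},"force":{"type":"number"}},"required":["rows"]}

```bash
mkdir -p pics; cat > h.py <<'E'
from station import *
import numpy as np, cv2
def cam(n):
    c=camera(n); R=cv2.Rodrigues(np.array(c['rvec'],float))[0]; t=np.array(c['tvec'],float).ravel(); K=np.array(c['camera_matrix'])
    z=c['z_map']; v,u=np.mgrid[:480,:640]
    P=np.stack([(u-K[0,2])/K[0,0]*z,(v-K[1,2])/K[1,1]*z,z],-1)
    W=(P-t)@R
    W[z==0]=np.nan
    return c['frame'],W,K,R,t
def save(n,im): cv2.imwrite('pics/'+n,im[:,:,::-1])
E
python3 - <<'E'
from h import *
o=get_obs(); print({k:np.round(v,3) for k,v in o.items()})
for n in['top','scene']:
    f,W,K,R,t=cam(n); np.savez(n,f=f,W=W,K=K,R=R,t=t); save(n+'0.png',f); print(n,-R.T@t)
E
```

```text
{'time_s': np.float64(0.0), 'qpos': array([-1.277,  0.3  ,  1.522, -0.   ,  1.321, -0.067]), 'joint_vel': array([ 0.   , -0.   ,  0.002, -0.   , -0.002,  0.001]), 'tau': array([-2.0000e-03, -5.3181e+01, -3.5274e+01,  7.1000e-02,  2.4000e-02,
       -0.0000e+00]), 'ee_pos': array([ 0.194, -0.514,  0.205]), 'eef_rot': array([-3.14 , -0.   ,  0.361]), 'force': array([ 1.197, -0.066,  0.667]), 'moment': array([ 0.004, -0.014,  0.017]), 'grip_force': np.float64(0.0), 'grip_width': np.float64(0.094)}
top [0.45110871 0.04780919 1.21282953]
scene [1.19752226 0.91068174 0.80903445]
```

View pics/top0.png

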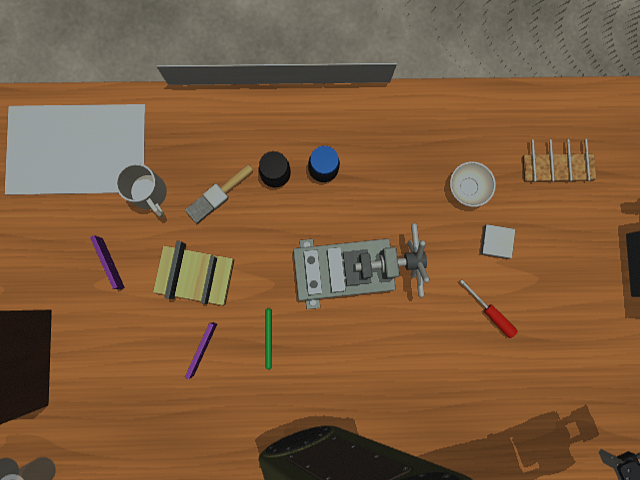

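View pics/scene0.png

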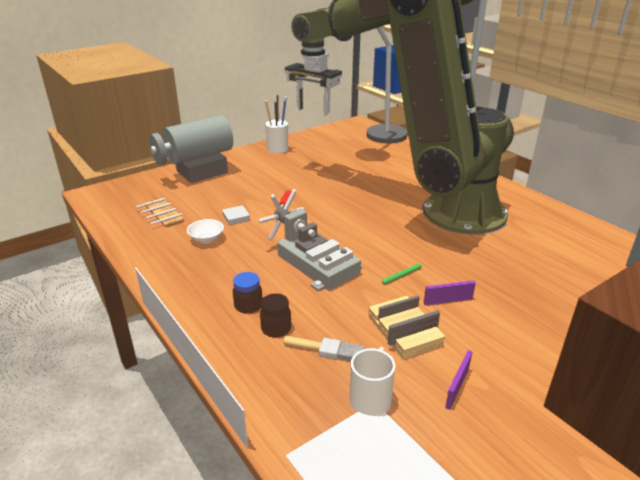

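Top picture: the rack is at (195,275), holding a longer dark plate at (177,268) and a shorter one at (208,279). Purple plates stand at (107,263) and (201,350). The clamp is at (345,270), with its set jaw at (312,270), moving jaw at (337,268) and wheel at (415,260). Scene view: the rack plates are at (413,326) (longer) and (399,307), and the purple ones at (449,292) and (459,378).

Candidates: (177,268), (208,279), purple (107,263) and purple (201,350). I choose (177,268), the longer dark one, and will check it for holes in a crop.

```bash
python3 - <<'E'
from h import *
s=np.load('scene.npz'); t=np.load('top.npz')
a=cv2.resize(s['f'][285:365,360:470],None,fx=3.6,fy=3.6,interpolation=cv2.INTER_CUBIC)
b=cv2.resize(t['f'][215:320,280:440],(396,260),interpolation=cv2.INTER_CUBIC)
save('crop1.png',np.vstack([cv2.resize(a,(396,288)),b]))
W=t['W']
def rect(name,u0,u1,v0,v1,zl,zh):
    w=W[v0:v1,u0:u1].reshape(-1,3); w=w[(w[:,2]>zl)&(w[:,2]<zh)]
    r=cv2.minAreaRect((w[:,:2]*1000).astype(np.float32)); print(name,len(w),np.round(r[0],1),np.round(r[1],1),round(r[2],1),'z',np.round(np.percentile(w[:,2],[5,50,95]),4))
rect('plateL',150,195,230,315,.058,.08)
rect('plateR',195,240,230,315,.045,.08)
rect('rack',140,245,230,320,.02,.04)
rect('backjaw',290,327,235,310,.057,.08)
rect('movjaw',325,350,235,310,.057,.07)
rect('bed+base',285,400,235,310,.035,.052)
rect('nut',345,372,235,310,.09,.105)
rect('post',372,402,235,310,.107,.125)
rect('wheel',402,440,215,310,.05,.2)
# profile along row of vice
for v in (262,270,285): print(v,[tuple(np.round(W[v,u]*1000).astype(int)) for u in range(296,432,4)])
for z0 in(0.1,.12,.13):
    w=W[215:310,402:440].reshape(-1,3); print(z0,np.round(w[w[:,2]>z0],3)[:12].tolist())
E
```

```text
plateL 316 [525.7 319.9] [ 11.6 119.5] 78.5 z [0.0592 0.0631 0.0665]
plateR 216 [503.9 250.8] [ 8.7 99.1] 78.2 z [0.048  0.0531 0.0567]
rack 2810 [518.6 284.6] [150.9 118.8] 78.1 z [0.0242 0.0283 0.0327]
backjaw 580 [515.1  33.7] [89.8 27.9] 4.9 z [0.0584 0.062  0.0674]
movjaw 760 [520.  -23.1] [89.8 45.8] 4.9 z [0.0579 0.0614 0.0649]
bed+base 2567 [521.  -32.7] [110.3 205.3] 4.9 z [0.0395 0.0434 0.0471]
nut 272 [524.2 -67.5] [32.5 48.5] 88.8 z [0.0917 0.0961 0.1001]
post 392 [ 528.4 -121.3] [59.7 26.7] 4.5 z [0.1093 0.1131 0.117 ]
wheel 886 [ 532.9 -170. ] [148.8  48.1] 5.2 z [0.0778 0.0969 0.1455]
262 [(np.int64(536), np.int64(68), np.int64(43)), (np.int64(536), np.int64(59), np.int64(44)), (np.int64(536), np.int64(51), np.int64(41)), (np.int64(534), np.int64(43), np.int64(64)), (np.int64(534), np.int64(34), np.int64(64)), (np.int64(534), np.int64(26), np.int64(58)), (np.int64(535), np.int64(17), np.int64(48)), (np.int64(535), np.int64(9), np.int64(41)), (np.int64(534), np.int64(1), np.int64(53)), (np.int64(534), np.int64(-7), np.int64(62)), (np.int64(534), np.int64(-15), np.int64(
[... 4399 characters left out ...]
64, -0.176, 0.151], [0.564, -0.178, 0.155], [0.564, -0.18, 0.151], [0.563, -0.171, 0.149], [0.562, -0.173, 0.151]]
0.12 [[0.566, -0.175, 0.148], [0.566, -0.177, 0.149], [0.566, -0.179, 0.149], [0.564, -0.173, 0.149], [0.564, -0.174, 0.151], [0.564, -0.176, 0.151], [0.564, -0.178, 0.155], [0.564, -0.18, 0.151], [0.563, -0.171, 0.149], [0.562, -0.173, 0.151], [0.562, -0.174, 0.152], [0.562, -0.175, 0.155]]
0.13 [[0.566, -0.175, 0.148], [0.566, -0.177, 0.149], [0.566, -0.179, 0.149], [0.564, -0.173, 0.149], [0.564, -0.174, 0.151], [0.564, -0.176, 0.151], [0.564, -0.178, 0.155], [0.564, -0.18, 0.151], [0.563, -0.171, 0.149], [0.562, -0.173, 0.151], [0.562, -0.174, 0.152], [0.562, -0.175, 0.155]]
```

View pics/crop1.png

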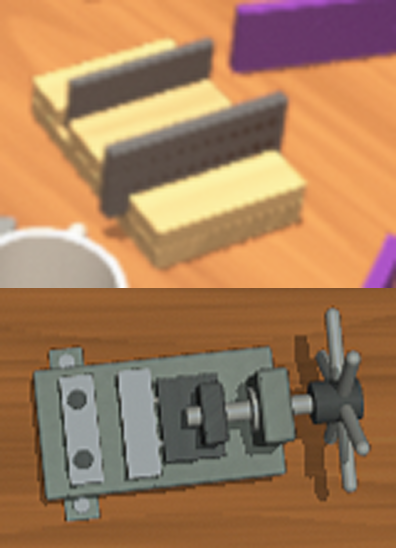

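The crop shows the left/longer dark plate with rows of holes in the rack's far slot, and the plain spare beside it. So the choice is confirmed. The clamp is at yaw 4.9° and the rack at yaw -11.9°. I'll move above the plate.

send_rows:
  rows:
    - {"roll": 6.52, "jaw": 0}
    - {"roll": 6.52, "jaw": 0}
    - {"roll": 6.52, "jaw": 0}
    - {"roll": 6.52, "jaw": 0}
    - {"roll": 6.52, "jaw": 0}
    - {"dx": 6.1, "dy": -35.4, "jaw": 0}
    - {"dx": 6.1, "dy": -35.4, "jaw": 0}
    - {"dx": 6.1, "dy": -35.4, "jaw": 0}
    - {"dx": 6.1, "dy": -35.4, "jaw": 0}
    - {"dx": 6.1, "dy": -35.4, "jaw": 0}
    - {"dx": 6.1, "dy": -35.4, "jaw": 0}
    - {"dx": 6.1, "dy": -35.4, "jaw": 0}

```text
invalid input at $.rows[0]: expected keys dx, dy, dz, roll, jaw
```

send_rows:
  rows:
    - {"dx": 6.1, "dy": -35.4, "jaw": 0}
    - {"dx": 6.1, "dy": -35.4, "jaw": 0}
    - {"dx": 6.1, "dy": -35.4, "jaw": 0}
    - {"dx": 6.1, "dy": -35.4, "jaw": 0}
    - {"dx": 6.1, "dy": -35.4, "jaw": 0}
    - {"dx": 6.1, "dy": -35.4, "jaw": 0}
    - {"dx": 6.1, "dy": -35.4, "jaw": 0}
    - {"dx": 6.1, "dy": -35.4, "jaw": 0}
    - {"dx": 6.1, "dy": -35.4, "jaw": 0}
    - {"dx": 6.1, "dy": -35.4, "jaw": 0}
    - {"dx": 6.1, "dy": -35.4, "jaw": 0}
    - {"dx": 6.1, "dy": -35.4, "jaw": 0}

```text
invalid input at $.rows[0]: expected keys dx, dy, dz, roll, jaw
```

send_rows:
  rows:
    - {"dx": 6.1, "dy": -35.4, "jaw": 0}
    - {"dx": 6.1, "dy": -35.4, "jaw": 0}
    - {"dx": 6.1, "dy": -35.4, "jaw": 0}
    - {"dx": 6.1, "dy": -35.4, "jaw": 0}
    - {"dx": 6.1, "dy": -35.4, "jaw": 0}
    - {"dx": 6.1, "dy": -35.4, "jaw": 0}
    - {"jaw": 0}
    - {"jaw": 0}

```text
invalid input at $.rows[0]: expected keys dx, dy, dz, roll, jaw
```

```bash
python3 - <<'E'
from h import *
o=get_obs(); print({k:np.round(v,4) for k,v in o.items()})
f,W,K,R,t=cam('wrist'); np.savez('w1',f=f,W=W); save('w1.png',f)
w=W.reshape(-1,3); w=w[(w[:,2]>.056)&(w[:,2]<.08)&(np.hypot(w[:,0]-.526,w[:,1]-.32)<.075)]
r=cv2.minAreaRect((w[:,:2]*1000).astype(np.float32)); print(len(w),r, w.mean(0))
E
```

```text
{'time_s': np.float64(0.1), 'qpos': array([-1.2766,  0.3004,  1.5215, -0.    ,  1.3207, -0.0666]), 'joint_vel': array([ 0.0004, -0.0002, -0.0002,  0.0028,  0.0005, -0.0017]), 'tau': array([ 3.00000e-03, -5.32641e+01, -3.53281e+01,  7.10000e-02,
        2.35000e-02, -1.00000e-04]), 'ee_pos': array([ 0.1941, -0.5144,  0.2049]), 'eef_rot': array([-3.1405e+00, -1.0000e-04,  3.6080e-01]), 'force': array([ 0.3814, -0.1311, -0.0378]), 'moment': array([-0.0048,  0.0009, -0.001 ]), 'grip_force': np.float64(0.0), 'grip_width': np.float64(0.0943)}
0 ((0.0, 0.0), (0.0, 0.0), 0.0) [nan nan nan]<stdin>:5: RuntimeWarning: Mean of empty slice.
  ret = um.true_divide(
```

View pics/w1.png

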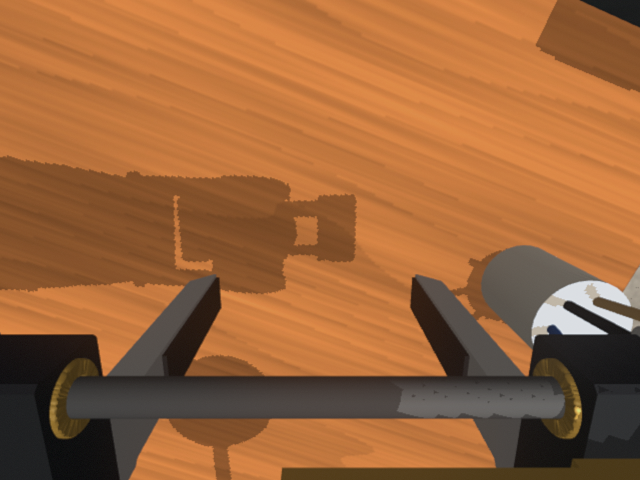

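The rows need all five keys, so the arm did not move. The wrist picture shows only bare table, with the fingers at (200,300) and (430,300).

send_rows:
  rows:
    - {"dx": 0, "dy": 0, "dz": 0, "roll": 6.52, "jaw": 0}
    - {"dx": 0, "dy": 0, "dz": 0, "roll": 6.52, "jaw": 0}
    - {"dx": 0, "dy": 0, "dz": 0, "roll": 6.52, "jaw": 0}
    - {"dx": 0, "dy": 0, "dz": 0, "roll": 6.52, "jaw": 0}
    - {"dx": 0, "dy": 0, "dz": 0, "roll": 6.52, "jaw": 0}
    - {"dx": 6.1, "dy": -35.4, "dz": 0, "roll": 0, "jaw": 0}
    - {"dx": 6.1, "dy": -35.4, "dz": 0, "roll": 0, "jaw": 0}
    - {"dx": 6.1, "dy": -35.4, "dz": 0, "roll": 0, "jaw": 0}
    - {"dx": 6.1, "dy": -35.4, "dz": 0, "roll": 0, "jaw": 0}
    - {"dx": 6.1, "dy": -35.4, "dz": 0, "roll": 0, "jaw": 0}
    - {"dx": 6.1, "dy": -35.4, "dz": 0, "roll": 0, "jaw": 0}
    - {"dx": 6.1, "dy": -35.4, "dz": 0, "roll": 0, "jaw": 0}

```text
time_s: 1.15
ee_pos: [0.2873, -0.2793, 0.2054]
eef_rot: [-3.142, -0.0, -0.209]
force: [1.1, -0.9, 0.2]
grip_width: 0.0468
grip_force: 0.0
```

send_rows:
  rows:
    - {"dx": 6.1, "dy": -35.4, "dz": 0, "roll": 0, "jaw": 0}
    - {"dx": 6.1, "dy": -35.4, "dz": 0, "roll": 0, "jaw": 0}
    - {"dx": 6.1, "dy": -35.4, "dz": 0, "roll": 0, "jaw": 0}
    - {"dx": 6.1, "dy": -35.4, "dz": 0, "roll": 0, "jaw": 0}
    - {"dx": 6.1, "dy": -35.4, "dz": 0, "roll": 0, "jaw": 0}
    - {"dx": 6.1, "dy": -35.4, "dz": 0, "roll": 0, "jaw": 0}
    - {"dx": 6.1, "dy": -35.4, "dz": 0, "roll": 0, "jaw": 0}
    - {"dx": 6.1, "dy": -35.4, "dz": 0, "roll": 0, "jaw": 0}
    - {"dx": 6.1, "dy": -35.4, "dz": 0, "roll": 0, "jaw": 0}
    - {"dx": 6.1, "dy": -35.4, "dz": 0, "roll": 0, "jaw": 0}
    - {"dx": 6.1, "dy": -35.4, "dz": 0, "roll": 0, "jaw": 0}
    - {"dx": 6.1, "dy": -35.4, "dz": 0, "roll": 0, "jaw": 0}

```text
time_s: 2.15
ee_pos: [0.4467, 0.1215, 0.2054]
eef_rot: [3.142, 0.0, -0.208]
force: [0.4, -0.3, -0.1]
grip_width: 0.0473
grip_force: 0.0
```

send_rows:
  rows:
    - {"dx": 6.1, "dy": -35.4, "dz": 0, "roll": 0, "jaw": 0}
    - {"dx": 6.1, "dy": -35.4, "dz": 0, "roll": 0, "jaw": 0}
    - {"dx": 6.1, "dy": -35.4, "dz": 0, "roll": 0, "jaw": 0}
    - {"dx": 6.1, "dy": -35.4, "dz": 0, "roll": 0, "jaw": 0}
    - {"dx": 6.1, "dy": -35.4, "dz": 0, "roll": 0, "jaw": 0}
    - {"dx": 6.1, "dy": -35.4, "dz": 0, "roll": 0, "jaw": 0}
    - {"dx": 0, "dy": 0, "dz": 0, "roll": 0, "jaw": 0}
    - {"dx": 0, "dy": 0, "dz": 0, "roll": 0, "jaw": 0}

```text
time_s: 2.82
ee_pos: [0.526, 0.3208, 0.2041]
eef_rot: [3.14, 0.001, -0.206]
force: [0.2, -0.9, 0.7]
grip_width: 0.0468
grip_force: 0.0
```

```bash
python3 - <<'E'
from h import *
o=get_obs(); print({k:np.round(v,4) for k,v in o.items()})
f,W,K,R,t=cam('wrist'); np.savez('w1',f=f,W=W); save('w2.png',f)
w=W.reshape(-1,3); w=w[(w[:,2]>.056)&(w[:,2]<.08)&(np.hypot(w[:,0]-.526,w[:,1]-.32)<.075)]
r=cv2.minAreaRect((w[:,:2]*1000).astype(np.float32)); print(len(w),r, w.mean(0) if len(w) else 0)
E
```

```text
{'time_s': np.float64(2.8167), 'qpos': array([ 0.4882,  0.4509,  1.3182, -0.    ,  1.3744,  2.2653]), 'joint_vel': array([-0.0362, -0.0492,  0.0455, -0.004 , -0.0037, -0.0121]), 'tau': array([ 2.14150e+00, -6.05681e+01, -3.79874e+01,  9.07000e-02,
       -3.81000e-02,  2.49800e-01]), 'ee_pos': array([0.526 , 0.3208, 0.2041]), 'eef_rot': array([ 3.1403e+00,  1.5000e-03, -2.0630e-01]), 'force': array([ 0.1698, -0.9381,  0.6894]), 'moment': array([-0.0175,  0.0094,  0.028 ]), 'grip_force': np.float64(0.0), 'grip_width': np.float64(0.0468)}
1752 ((518.4100952148438, 285.5296936035156), (79.12252044677734, 119.21269226074219), 78.04251098632812) [0.52747693 0.31456889 0.06501381]
```

View pics/w2.png

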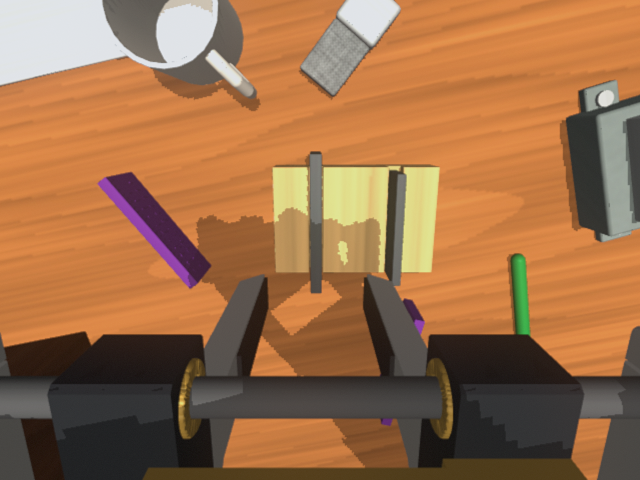

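The wrist view shows the plate at (316,222) centred between the fingers (midpoint u≈317), the spare at (396,225) and the rack around them. I'll refine the centre, then descend.

```bash
python3 - <<'E'
from h import *
d=np.load('w1.npz'); W=d['W']
w=W[140:300,295:345].reshape(-1,3); w=w[(w[:,2]>.055)&(w[:,2]<.08)]
r=cv2.minAreaRect((w[:,:2]*1000).astype(np.float32)); print(len(w),r,np.median(w,0))
# wheel fit from top view
W=np.load('top.npz')['W'][205:320,402:445].reshape(-1,3)*1000
a=np.radians(4.9); ux=np.array([np.cos(a),np.sin(a)]); uy=np.array([-np.sin(a),np.cos(a)])
X=W[:,:2]@ux-516.1; Y=W[:,:2]@uy+224; Z=W[:,2]-85; m=(abs(Y)<10)&(np.hypot(X,Z)>28)&(np.hypot(X,Z)<82)
th=np.degrees(np.arctan2(X[m],Z[m])); R=np.hypot(X[m],Z[m])
print(np.histogram(th,np.arange(-100,101,5)))
print('phase',np.degrees(np.angle(np.mean(np.exp(6j*np.radians(th)))))/6, [ (round(np.median(th[abs(th-c)<20]),1),round(R[abs(th-c)<20].max())) for c in (-85,-25,35,95)], np.percentile(Y[m],[2,50,98]))
E
```

```text
1640 ((525.6709594726562, 319.7740478515625), (9.502422332763672, 119.17994689941406), 78.40987396240234) [0.52973891 0.31881024 0.06563458]
(array([32, 75, 21,  0,  0,  0,  0,  0,  0,  0,  0,  2, 23, 65, 15,  0,  0,
        0,  0,  0,  0,  1,  6, 45, 31, 10,  0,  0,  0,  0,  0,  0,  0,  2,
       13, 59, 56,  8,  1,  0]), array([-100,  -95,  -90,  -85,  -80,  -75,  -70,  -65,  -60,  -55,  -50,
        -45,  -40,  -35,  -30,  -25,  -20,  -15,  -10,   -5,    0,    5,
         10,   15,   20,   25,   30,   35,   40,   45,   50,   55,   60,
         65,   70,   75,   80,   85,   90,   95,  100]))
phase 23.27255466349118 [(np.float64(-92.9), 74), (np.float64(-32.8), 76), (np.float64(19.9), 76), (np.float64(80.1), 75)] [-5.186495    1.5529071   5.73326904]
```

send_rows:
  rows:
    - {"dx": 0, "dy": 0.7, "dz": 35, "roll": 0, "jaw": 0}
    - {"dx": 0, "dy": 0, "dz": 35, "roll": 0, "jaw": 0}
    - {"dx": 0, "dy": 0, "dz": 35, "roll": 0, "jaw": 0}
    - {"dx": 0, "dy": 0, "dz": 30, "roll": 0, "jaw": 0}
    - {"dx": 0, "dy": 0, "dz": 20, "roll": 0, "jaw": 0}
    - {"dx": 0, "dy": 0, "dz": 12, "roll": 0, "jaw": 0}
    - {"dx": 0, "dy": 0, "dz": 0, "roll": 0, "jaw": 0}
    - {"dx": 0, "dy": 0, "dz": 0, "roll": 0, "jaw": 0.9}
    - {"dx": 0, "dy": 0, "dz": 0, "roll": 0, "jaw": 1}
    - {"dx": 0, "dy": 0, "dz": 0, "roll": 0, "jaw": 1}
    - {"dx": 0, "dy": 0, "dz": 0, "roll": 0, "jaw": 1}
    - {"dx": 0, "dy": 0, "dz": 0, "roll": 0, "jaw": 1}
  force: 45

```text
time_s: 3.87
ee_pos: [0.5264, 0.3193, 0.0393]
eef_rot: [-3.141, -0.001, -0.208]
force: [0.7, -0.5, 0.2]
grip_width: 0.0171
grip_force: 0.0
```

send_rows:
  rows:
    - {"dx": 0, "dy": 0, "dz": 0, "roll": 0, "jaw": 1}
    - {"dx": 0, "dy": 0, "dz": 0, "roll": 0, "jaw": 1}
    - {"dx": 0, "dy": 0, "dz": 0, "roll": 0, "jaw": 1}

```text
time_s: 4.12
ee_pos: [0.5263, 0.3192, 0.0389]
eef_rot: [-3.141, -0.0, -0.208]
force: [-0.4, -0.7, 5.9]
grip_width: 0.0097
grip_force: 45.0
```

send_rows:
  rows:
    - {"dx": 0, "dy": 0, "dz": -12, "roll": 0, "jaw": 1}
    - {"dx": 0, "dy": 0, "dz": -25, "roll": 0, "jaw": 1}
    - {"dx": 0, "dy": 0, "dz": -30, "roll": 0, "jaw": 1}
    - {"dx": 0, "dy": 0, "dz": -35, "roll": 0, "jaw": 1}
    - {"dx": 0, "dy": 0, "dz": -28, "roll": -5.6, "jaw": 1}
    - {"dx": 0, "dy": 0, "dz": 0, "roll": -5.6, "jaw": 1}
    - {"dx": 0, "dy": 0, "dz": 0, "roll": -5.6, "jaw": 1}
    - {"dx": -3.56, "dy": 30.8, "dz": 0, "roll": 0, "jaw": 1}
    - {"dx": -3.56, "dy": 30.8, "dz": 0, "roll": 0, "jaw": 1}
    - {"dx": -3.56, "dy": 30.8, "dz": 0, "roll": 0, "jaw": 1}
    - {"dx": -3.56, "dy": 30.8, "dz": 0, "roll": 0, "jaw": 1}
    - {"dx": -3.56, "dy": 30.8, "dz": 0, "roll": 0, "jaw": 1}

```text
time_s: 5.12
ee_pos: [0.5207, 0.1627, 0.1683]
eef_rot: [3.141, 0.001, 0.085]
force: [-0.1, -0.0, -4.6]
grip_width: 0.01
grip_force: 45.0
```

send_rows:
  rows:
    - {"dx": -3.56, "dy": 30.8, "dz": 0, "roll": 0, "jaw": 1}
    - {"dx": -3.56, "dy": 30.8, "dz": 0, "roll": 0, "jaw": 1}
    - {"dx": -3.56, "dy": 30.8, "dz": 0, "roll": 0, "jaw": 1}
    - {"dx": -3.56, "dy": 30.8, "dz": 0, "roll": 0, "jaw": 1}
    - {"dx": -3.56, "dy": 30.8, "dz": 0, "roll": 0, "jaw": 1}
    - {"dx": 0, "dy": 0, "dz": 0, "roll": 0, "jaw": 1}
    - {"dx": 0, "dy": 0, "dz": 0, "roll": 0, "jaw": 1}

```text
time_s: 5.7
ee_pos: [0.5164, 0.008, 0.1684]
eef_rot: [-3.141, 0.001, 0.083]
force: [-0.5, 0.1, -4.5]
grip_width: 0.0096
grip_force: 45.0
```

```bash
python3 - <<'E'
from h import *
o=get_obs(); print(o['ee_pos'],o['eef_rot'],o['force'])
f,W,K,R,t=cam('wrist'); np.savez('w3',f=f,W=W,R=R,t=t); save('w3.png',f)
E
```

```text
[0.51643694 0.00801924 0.16840856] [-3.14141231e+00  8.61250077e-04  8.25300628e-02] [-0.48973329  0.08655132 -4.49676542]
```

View pics/w3.png

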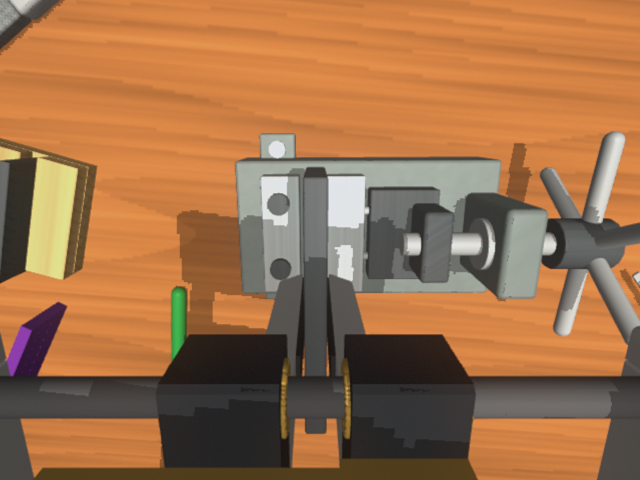

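The plate is held at (315,220) over the clamp. The set jaw is at (281,225) and the moving jaw at (346,225). Next I'll measure the jaw faces relative to the held plate.

```bash
python3 - <<'E'
from h import *
W=np.load('w3.npz')['W']*1000
a=np.radians(4.9); ux=np.array([np.cos(a),np.sin(a)]); uy=np.array([-np.sin(a),np.cos(a)])
X=W[...,:2]@ux-516.1; Y=W[...,:2]@uy+34.4; Z=W[...,2]
def st(n,m): print(n,m.sum(),'X',np.round(np.percentile(X[m],[.5,50,99.5]),1),'Y',np.round(np.percentile(Y[m],[.5,2,50,98,99.5]),1),'Z',np.round(np.percentile(Z[m],[5,50,95]),1))
w=np.zeros(Z.shape,bool); w[160:285,255:370]=1
st('back',w&(abs(Z-63)<4)&(Y>0)); st('mov',w&(abs(Z-63)<4)&(Y<0)&(Y>-45)); 
p=np.zeros(Z.shape,bool); p[165:270,300:335]=1
st('plate',p&(Z>90)); st('bed',p&(Z<50)&(Z>35))
for v in (190,205,240): print(v,[(u,round(float(Y[v,u]),1),round(float(Z[v,u]))) for u in range(290,342,3)])
m=p&(Z>90); print(cv2.minAreaRect(np.stack([X[m],Y[m]],1).astype(np.float32)))
o=get_obs(); e=o['ee_pos'][:2]*1000; print('tcp',e@ux-516.1,e@uy+34.4,np.degrees(o['eef_rot'][2]))
E
```

```text
back 3195 X [-38.6   6.2  44.2] Y [ 9.5  9.7 23.  36.9 37.3] Z [62.5 63.7 64.9]
mov 3882 X [-38.3   6.1  44.4] Y [-43.4 -42.8 -25.9 -12.  -11.7] Z [62.4 63.6 64.8]
plate 2495 X [19.6 41.5 57.8] Y [-7.4 -7.2 -2.3  2.3  2.5] Z [180.5 195.1 196.1]
bed 448 X [-32.5  31.3  50.6] Y [-16.7 -16.    8.    9.6   9.6] Z [44.6 45.7 47.1]
190 [(290, 16.1, 64), (293, 13.8, 65), (296, 11.8, 63), (299, 9.6, 63), (302, 8.0, 45), (305, 1.6, 195), (308, 0.4, 195), (311, -0.8, 195), (314, -1.9, 195), (317, -3.1, 195), (320, -4.3, 195), (323, -5.5, 196), (326, -6.6, 196), (329, -12.4, 62), (332, -14.5, 65), (335, -16.7, 65), (338, -19.0, 63), (341, -21.1, 64)]
205 [(290, 16.4, 63), (293, 14.1, 64), (296, 11.9, 64), (299, 9.7, 63), (302, 8.1, 46), (305, 1.6, 197), (308, 0.5, 195), (311, -0.7, 195), (314, -1.9, 194), (317, -3.1, 196), (320, -4.3, 195), (323, -5.5, 196), (326, -6.7, 195), (329, -12.4, 63), (332, -14.7, 63), (335, -16.8, 64), (338, -19.1, 63), (341, -21.2, 64)]
240 [(290, 16.9, 63), (293, 14.6, 64), (296, 12.2, 65), (299, 10.1, 63), (302, 8.4, 46), (305, 1.8, 196), (308, 0.5, 196), (311, -0.7, 196), (314, -1.9, 195), (317, -3.1, 194), (320, -4.3, 194), (323, -5.5, 194), (326, -6.7, 195), (329, -12.6, 64), (332, -14.9, 64), (335, -17.2, 63), (338, -19.4, 63), (341, -21.7, 64)]
((38.561988830566406, -2.4234366416931152), (9.99355411529541, 38.617069244384766), 89.7088851928711)
tcp -0.6913737054800322 -0.7412823138691351 4.807028448618419
```

send_rows:
  rows:
    - {"dx": 1.4, "dy": -1.3, "dz": 20, "roll": 0, "jaw": 1}
    - {"dx": 0, "dy": 0, "dz": 25, "roll": 0, "jaw": 1}
    - {"dx": 0, "dy": 0, "dz": 15, "roll": 0, "jaw": 1}
    - {"dx": 0, "dy": 0, "dz": 12, "roll": 0, "jaw": 1}
    - {"dx": 0, "dy": 0, "dz": 10, "roll": 0, "jaw": 1}
    - {"dx": 0, "dy": 0, "dz": 8, "roll": 0, "jaw": 1}
    - {"dx": 0, "dy": 0, "dz": 5, "roll": 0, "jaw": 1}
    - {"dx": 0, "dy": 0, "dz": 2, "roll": 0, "jaw": 1}
    - {"dx": 0, "dy": 0, "dz": 0, "roll": 0, "jaw": 1}

```text
time_s: 6.5
ee_pos: [0.5181, 0.0108, 0.0714]
eef_rot: [-3.142, 0.0, 0.085]
force: [0.1, 0.0, -4.0]
grip_width: 0.0092
grip_force: 45.0
```

send_rows:
  rows:
    - {"dx": 0, "dy": 0, "dz": 1, "roll": 0, "jaw": 1}
    - {"dx": 0, "dy": 0, "dz": 0.7, "roll": 0, "jaw": 1}
    - {"dx": 0, "dy": 0, "dz": 0, "roll": 0, "jaw": 1}

```text
time_s: 6.75
ee_pos: [0.5183, 0.0106, 0.07]
eef_rot: [3.142, -0.001, 0.085]
force: [-0.2, -0.2, -3.8]
grip_width: 0.01
grip_force: 45.0
```

send_rows:
  rows:
    - {"dx": 0, "dy": 0, "dz": 0.7, "roll": 0, "jaw": 1}
    - {"dx": 0, "dy": 0, "dz": 0.5, "roll": 0, "jaw": 1}
    - {"dx": 0, "dy": 0, "dz": 0, "roll": 0, "jaw": 1}

```text
time_s: 7.0
ee_pos: [0.5183, 0.0106, 0.0689]
eef_rot: [3.142, -0.0, 0.085]
force: [-1.6, -0.0, -0.5]
grip_width: 0.0099
grip_force: 45.0
```

The bed carries the plate now. Release and lift.

send_rows:
  rows:
    - {"dx": 0, "dy": 0, "dz": 0.3, "roll": 0, "jaw": 1}
    - {"dx": 0, "dy": 0, "dz": 0, "roll": 0, "jaw": 0.7}
    - {"dx": 0, "dy": 0, "dz": 0, "roll": 0, "jaw": 0.5}
    - {"dx": 0, "dy": 0, "dz": 0, "roll": 0, "jaw": 0.5}
    - {"dx": 0, "dy": 0, "dz": 0, "roll": 0, "jaw": 0.5}
    - {"dx": 0, "dy": 0, "dz": 0, "roll": 0, "jaw": 0.5}
    - {"dx": 0, "dy": 0, "dz": -8, "roll": 0, "jaw": 0.5}
    - {"dx": 0, "dy": 0, "dz": -20, "roll": 0, "jaw": 0.5}
    - {"dx": 0, "dy": 0, "dz": -30, "roll": 0, "jaw": 0.5}
    - {"dx": 0, "dy": 0, "dz": -35, "roll": 0, "jaw": 0.5}
    - {"dx": 0, "dy": 0, "dz": -35, "roll": 0, "jaw": 0.5}
    - {"dx": 0, "dy": 0, "dz": 0, "roll": 0, "jaw": 0.5}

```text
time_s: 8.0
ee_pos: [0.5203, 0.0106, 0.2036]
eef_rot: [3.14, -0.01, 0.085]
force: [0.9, 0.6, 0.6]
grip_width: 0.0237
grip_force: 0.0
```

```bash
cat > m.py <<'E'
from h import *
a=np.radians(4.9); ux=np.array([np.cos(a),np.sin(a)]); uy=np.array([-np.sin(a),np.cos(a)])
def vf(W): return W[...,:2]@ux-516.1, W[...,:2]@uy+34.4, W[...,2]
def look(n='wrist'):
    f,W,K,R,t=cam(n); X,Y,Z=vf(W*1000)
    def st(n,m): 
        if m.sum()>5: print(n,m.sum(),'X',np.round(np.percentile(X[m],[.5,50,99.5]),1),'Y',np.round(np.percentile(Y[m],[1,50,99]),1),'Z',np.round(np.percentile(Z[m],[5,50,95]),1))
    st('back',(abs(Z-63)<3)&(Y>-2)&(Y<45)&(abs(X)<48)); st('mov',(abs(Z-63)<3)&(Y<-1)&(Y>-30)&(abs(X)<48))
    m=(abs(Z-95)<7)&(abs(X)<66)&(abs(Y)<25); st('plate',m)
    if m.sum()>5: print(cv2.minAreaRect(np.stack([X[m],Y[m]],1).astype(np.float32)))
    m=(abs(Y+189)<7)&(np.hypot(X,Z-85)>28)&(np.hypot(X,Z-85)<82)&(Z>60)
    th=np.degrees(np.arctan2(X[m],Z[m]-85)); h=np.histogram(th,np.arange(-105,106,5))
    print('wheel',[(int(b),int(c)) for c,b in zip(*h) if c>10])
    e=get_obs()['ee_pos']*1000; print('tcp vice',np.round([*vf(e)],1))
    return f
E
python3 - <<'E'
from m import *
f=look(); save('w4.png',f); look('top')
E
```

```text
back 2751 X [-44.2   3.3  44.3] Y [ 9.6 22.  37.1] Z [62.5 63.7 64.9]
mov 2319 X [-44.3   3.6  44.3] Y [-29.7 -20.  -10.8] Z [62.3 63.6 64.7]
plate 1969 X [-58.8   3.4  59.7] Y [-4.8 -0.   4.7] Z [94.5 95.6 96.9]
((-0.04871368408203125, 0.17886686325073242), (119.66561126708984, 9.655742645263672), 0.2289498895406723)
wheel [(-100, 110), (-95, 431), (-90, 255), (-85, 28), (-40, 286), (-35, 746), (-30, 280), (-25, 17), (10, 56), (15, 357), (20, 531), (25, 222), (70, 221), (75, 727), (80, 271), (85, 17)]
tcp vice [  2.4   0.6 200.2]
back 100 X [-44.7 -36.  -22.7] Y [ 5.8 24.8 37.8] Z [60.6 62.3 65. ]
mov 65 X [-44.5 -34.8 -25.3] Y [-29.8 -19.9 -10.5] Z [60.2 61.8 65.1]
plate 89 X [-59.4 -42.  -25.4] Y [-4.2  0.8  5.4] Z [90.4 93.7 96.7]
((-42.358341217041016, 0.5233821868896484), (34.30982208251953, 9.829056739807129), 0.11430450528860092)
wheel [(-100, 34), (-95, 74), (-90, 16), (-40, 27), (-35, 58), (-30, 18), (15, 47), (20, 34), (70, 11), (75, 52), (80, 61)]
tcp vice [  1.4   0.7 197.7]
```

View pics/w4.png

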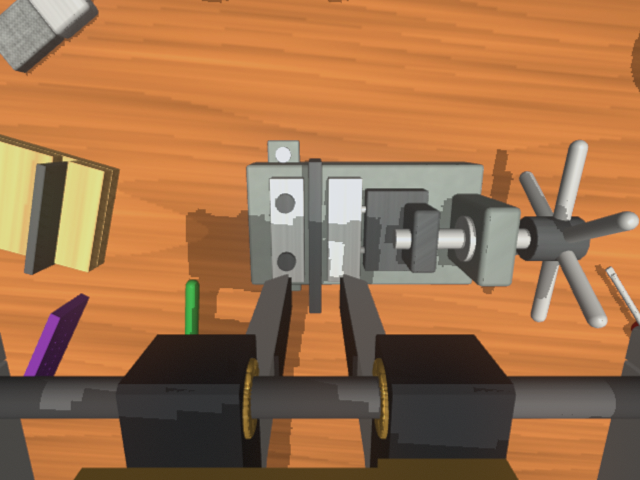

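The plate stands at (315,235) between the jaws, clear of both faces: Y centre 0.2, jaw faces at -10.8 and +9.6. Spokes are at about -37°, 23° and 83°, so pinching should come after about 2.6 rad. The fingers now go shut to the robot side of the wheel.

send_rows:
  rows:
    - {"dx": -11, "dy": 31.7, "dz": 0, "roll": 0, "jaw": 1}
    - {"dx": -11, "dy": 31.7, "dz": 0, "roll": 0, "jaw": 1}
    - {"dx": -11, "dy": 31.7, "dz": 0, "roll": 0, "jaw": 1}
    - {"dx": -11, "dy": 31.7, "dz": 0, "roll": 0, "jaw": 1}
    - {"dx": -11, "dy": 31.7, "dz": 0, "roll": 0, "jaw": 1}
    - {"dx": -11, "dy": 31.7, "dz": 0, "roll": 0, "jaw": 1}
    - {"dx": 0, "dy": 0, "dz": 0, "roll": 0, "jaw": 1}
    - {"dx": 0, "dy": 0, "dz": 0, "roll": 0, "jaw": 1}
    - {"dx": 0, "dy": 0, "dz": 0, "roll": 0, "jaw": 1}
  force: 30

```text
time_s: 8.85
ee_pos: [0.4682, -0.184, 0.1954]
eef_rot: [-3.141, 0.001, 0.085]
force: [-0.5, -0.2, -0.0]
grip_width: 0.0002
grip_force: 0.0
```

```bash
python3 - <<'E'
from m import *
f=look(); save('w5.png',f); o=get_obs(); print(o['force'],o['grip_width'])
E
```

```text
back 1126 X [-44.9   1.3  43.5] Y [26.6 32.6 37.6] Z [62.7 63.8 65.1]
mov 3400 X [-45.1   2.1  45.4] Y [-29.8 -18.8  -4.2] Z [61.7 63.8 65.1]
plate 3643 X [-59.2   4.9  58.8] Y [-5.8 -2.6  4.8] Z [89.2 95.4 96.8]
((-0.3284149169921875, -0.27756309509277344), (119.50637817382812, 12.320834159851074), 0.14950476586818695)
wheel [(-95, 192), (-40, 108), (-35, 734), (-30, 256), (-25, 13), (10, 134), (15, 546), (20, 265), (25, 17), (70, 110), (75, 825), (80, 118)]
tcp vice [ -65.  -188.6  195.6]
[ 0.45601617 -0.21411814 -0.54009098] 0.00047884367568583677
```

send_rows:
  rows:
    - {"dx": 0, "dy": 0.9, "dz": 20, "roll": 0, "jaw": 1}
    - {"dx": 0, "dy": 0, "dz": 20, "roll": 0, "jaw": 1}
    - {"dx": 0, "dy": 0, "dz": 18, "roll": 0, "jaw": 1}
    - {"dx": 0, "dy": 0, "dz": 12, "roll": 0, "jaw": 1}
    - {"dx": 0, "dy": 0, "dz": 0, "roll": 0, "jaw": 1}
    - {"dx": 0, "dy": 0, "dz": 0, "roll": 0, "jaw": 1}

```text
time_s: 9.4
ee_pos: [0.4687, -0.1844, 0.1261]
eef_rot: [-3.141, 0.001, 0.086]
force: [0.1, -0.1, -0.4]
grip_width: 0.0005
grip_force: 0.0
```

send_rows:
  rows:
    - {"dx": 5, "dy": 0, "dz": 0, "roll": 0, "jaw": 1}
    - {"dx": 5, "dy": 0, "dz": 0, "roll": 0, "jaw": 1}
    - {"dx": 5, "dy": 0, "dz": 0, "roll": 0, "jaw": 1}
    - {"dx": 5, "dy": 0, "dz": 0, "roll": 0, "jaw": 1}
    - {"dx": 5, "dy": 0, "dz": 0, "roll": 0, "jaw": 1}
    - {"dx": 5, "dy": 0, "dz": 0, "roll": 0, "jaw": 1}

```text
time_s: 9.9
ee_pos: [0.4987, -0.1828, 0.1274]
eef_rot: [3.141, 0.001, 0.085]
force: [-8.7, 0.6, 7.3]
grip_width: 0.0006
grip_force: 4.5
```

send_rows:
  rows:
    - {"dx": 5, "dy": 0, "dz": 0, "roll": 0, "jaw": 1}
    - {"dx": 5, "dy": 0, "dz": 0, "roll": 0, "jaw": 1}
    - {"dx": 5, "dy": 0, "dz": 0, "roll": 0, "jaw": 1}
    - {"dx": 5, "dy": 0, "dz": 0, "roll": 0, "jaw": 1}
    - {"dx": 5, "dy": 0, "dz": 0, "roll": 0, "jaw": 1}
    - {"dx": 5, "dy": 0, "dz": 0, "roll": 0, "jaw": 1}
    - {"dx": 5, "dy": 0, "dz": 0, "roll": 0, "jaw": 1}
    - {"dx": 5, "dy": 0, "dz": 0, "roll": 0, "jaw": 1}
    - {"dx": 3, "dy": 0, "dz": 0, "roll": 0, "jaw": 1}

```text
time_s: 10.65
ee_pos: [0.5406, -0.1788, 0.1259]
eef_rot: [-3.141, 0.004, 0.085]
force: [-10.3, 0.2, -3.0]
grip_width: 0.0004
grip_force: 4.4
```

```bash
python3 - <<'E'
from m import *
o=get_obs(); print(o['force'],o['ee_pos']); look()
E
```

```text
[-10.3159974    0.18426835  -3.03272796] [ 0.54063541 -0.17881947  0.12591022]
mov 5373 X [-45.1   3.3  45.5] Y [-29.8 -16.6  -4.2] Z [62.3 63.7 65. ]
plate 1095 X [-59.8 -34.3   3.7] Y [-6.3 -4.9 -2.7] Z [88.3 92.4 96.1]
((-27.73614501953125, -4.018060684204102), (66.363037109375, 5.305190563201904), 0.16310974955558777)
wheel [(-30, 81), (-25, 27), (0, 22), (5, 21), (10, 670), (15, 374), (20, 354), (25, 385), (30, 34), (70, 50), (75, 511), (80, 1172), (85, 56)]
tcp vice [   7.6 -190.   126. ]
```

Torque is about 0.37 N m, so the wheel still turns free. Next spoke: back off, up, over, down.

send_rows:
  rows:
    - {"dx": -3, "dy": 0, "dz": -5, "roll": 0, "jaw": 1}
    - {"dx": 0, "dy": 0, "dz": -25, "roll": 0, "jaw": 1}
    - {"dx": 0, "dy": 0, "dz": -25, "roll": 0, "jaw": 1}
    - {"dx": -20, "dy": 0, "dz": 0, "roll": 0, "jaw": 1}
    - {"dx": -25, "dy": 0, "dz": 0, "roll": 0, "jaw": 1}
    - {"dx": -20, "dy": 0, "dz": 0, "roll": 0, "jaw": 1}
    - {"dx": 0, "dy": 0, "dz": 0, "roll": 0, "jaw": 1}
    - {"dx": 0, "dy": 0, "dz": 20, "roll": 0, "jaw": 1}
    - {"dx": 0, "dy": 0, "dz": 20, "roll": 0, "jaw": 1}
    - {"dx": 0, "dy": 0, "dz": 15, "roll": 0, "jaw": 1}
    - {"dx": 0, "dy": 0, "dz": 0, "roll": 0, "jaw": 1}

```text
time_s: 11.62
ee_pos: [0.4732, -0.1845, 0.1245]
eef_rot: [-3.14, 0.002, 0.085]
force: [0.6, 0.7, -0.7]
grip_width: 0.0005
grip_force: 0.0
```

send_rows:
  rows:
    - {"dx": 5, "dy": 0, "dz": 0, "roll": 0, "jaw": 1}
    - {"dx": 5, "dy": 0, "dz": 0, "roll": 0, "jaw": 1}
    - {"dx": 5, "dy": 0, "dz": 0, "roll": 0, "jaw": 1}
    - {"dx": 5, "dy": 0, "dz": 0, "roll": 0, "jaw": 1}
    - {"dx": 5, "dy": 0, "dz": 0, "roll": 0, "jaw": 1}
    - {"dx": 5, "dy": 0, "dz": 0, "roll": 0, "jaw": 1}
    - {"dx": 5, "dy": 0, "dz": 0, "roll": 0, "jaw": 1}
    - {"dx": 5, "dy": 0, "dz": 0, "roll": 0, "jaw": 1}

```text
time_s: 12.28
ee_pos: [0.5143, -0.1817, 0.1282]
eef_rot: [3.141, -0.001, 0.085]
force: [-7.1, 0.8, 5.4]
grip_width: 0.0003
grip_force: 3.4
```

send_rows:
  rows:
    - {"dx": 5, "dy": 0, "dz": 0, "roll": 0, "jaw": 1}
    - {"dx": 5, "dy": 0, "dz": 0, "roll": 0, "jaw": 1}
    - {"dx": 5, "dy": 0, "dz": 0, "roll": 0, "jaw": 1}
    - {"dx": 4, "dy": 0, "dz": 0, "roll": 0, "jaw": 1}

```text
time_s: 12.62
ee_pos: [0.5328, -0.1797, 0.1278]
eef_rot: [-3.142, 0.001, 0.085]
force: [-8.1, 2.7, 1.3]
grip_width: 0.0007
grip_force: 5.6
```

```bash
python3 - <<'E'
from m import *
o=get_obs(); print(o['force'],o['ee_pos']); look(); look('top')
E
```

```text
[-8.08067514  2.719089    1.31763115] [ 0.53281306 -0.1797122   0.12775622]
back 20 X [-43.9  30.   47.2] Y [-2.  -1.9 -1.2] Z [61.6 64.  65.7]
mov 5859 X [-45.2   2.8  45.3] Y [-29.7 -15.5  -2.3] Z [62.7 63.8 65. ]
plate 789 X [-59.9 -39.9  -6.9] Y [-4.3 -3.  -1.4] Z [88.3 91.8 95.8]
((-31.824785232543945, -2.749356746673584), (3.7587668895721436, 57.1593132019043), 89.89739227294922)
wheel [(-40, 90), (-35, 17), (-10, 20), (-5, 23), (0, 50), (5, 876), (10, 187), (15, 407), (20, 41), (60, 72), (65, 630), (70, 1146), (75, 58)]
tcp vice [-1.000e-01 -1.902e+02  1.276e+02]
back 410 X [-44.3  -1.2  44.4] Y [10.1 23.6 37.5] Z [60.3 62.3 65.3]
mov 406 X [-44.1  -0.1  43.7] Y [-29.8 -16.5  -3.9] Z [60.1 62.  64.8]
plate 300 X [-59.1   0.3  59.4] Y [-2.2  2.8  7.6] Z [89.8 93.3 96.5]
((0.1217803955078125, 2.6267592906951904), (10.139118194580078, 119.29996490478516), 89.98416137695312)
wheel [(70, 41), (75, 40)]
tcp vice [  -0.3 -190.2  127.7]
```

send_rows:
  rows:
    - {"dx": 4, "dy": 0, "dz": 0, "roll": 0, "jaw": 1}
    - {"dx": 4, "dy": 0, "dz": 0, "roll": 0, "jaw": 1}
    - {"dx": 1, "dy": 0, "dz": 0, "roll": 0, "jaw": 1}

```text
time_s: 12.97
ee_pos: [0.5412, -0.179, 0.1268]
eef_rot: [-3.141, 0.002, 0.085]
force: [-9.7, 0.3, -2.3]
grip_width: 0.0004
grip_force: 4.3
```

send_rows:
  rows:
    - {"dx": -3, "dy": 0, "dz": -5, "roll": 0, "jaw": 1}
    - {"dx": 0, "dy": 0, "dz": -25, "roll": 0, "jaw": 1}
    - {"dx": 0, "dy": 0, "dz": -25, "roll": 0, "jaw": 1}
    - {"dx": -20, "dy": 0, "dz": 0, "roll": 0, "jaw": 1}
    - {"dx": -25, "dy": 0, "dz": 0, "roll": 0, "jaw": 1}
    - {"dx": -20, "dy": 0, "dz": 0, "roll": 0, "jaw": 1}
    - {"dx": 0, "dy": 0, "dz": 0, "roll": 0, "jaw": 1}
    - {"dx": 0, "dy": 0, "dz": 20, "roll": 0, "jaw": 1}
    - {"dx": 0, "dy": 0, "dz": 20, "roll": 0, "jaw": 1}
    - {"dx": 0, "dy": 0, "dz": 17, "roll": 0, "jaw": 1}
    - {"dx": 0, "dy": 0, "dz": 0, "roll": 0, "jaw": 1}
    - {"dx": 0, "dy": 0, "dz": 0, "roll": 0, "jaw": 1}

```text
time_s: 13.97
ee_pos: [0.4743, -0.185, 0.1251]
eef_rot: [3.141, -0.001, 0.085]
force: [-0.1, 0.2, 0.8]
grip_width: 0.0005
grip_force: 0.0
```

```bash
python3 - <<'E'
from m import *
o=get_obs(); print(o['force'],o['ee_pos']); look(); look('top')
E
```

```text
[-0.07122707  0.23855249  0.76724296] [ 0.47431886 -0.18501885  0.12511472]
back 143 X [-47.8 -16.5  13.7] Y [-2.  -1.7 -0.9] Z [62.  63.9 65.8]
mov 7075 X [-45.4  -0.3  43.9] Y [-29.9 -16.6  -1.7] Z [62.5 63.8 65.1]
wheel [(-90, 15), (-55, 26), (-50, 202), (-45, 239), (-40, 100), (-35, 337), (-30, 1457), (-25, 328), (10, 29), (15, 365), (20, 1277), (25, 424), (75, 116), (80, 1265), (85, 78)]
tcp vice [ -59.1 -190.7  125.8]
back 424 X [-44.5  -1.9  43.7] Y [ 8.4 23.3 37.7] Z [60.3 62.5 65.3]
mov 395 X [-44.3  -0.5  43.7] Y [-29.3 -16.3  -3.4] Z [60.2 62.1 64.7]
plate 300 X [-59.2  -0.3  59.7] Y [-1.6  3.3  8.3] Z [90.3 93.3 96.8]
((0.22943496704101562, 3.3134639263153076), (119.5059585571289, 10.108567237854004), 0.020951218903064728)
wheel [(-30, 17), (20, 51), (25, 34), (75, 14), (80, 68), (85, 44)]
tcp vice [ -59.1 -190.7  126. ]
```

Jaw face is at about -1.8 and the plate at 8.3, against the set jaw at 9.6, so the pinch is about 0.3 rad away. Pushing on slowly from here.

send_rows:
  rows:
    - {"dx": 4, "dy": -0.7, "dz": 0, "roll": 0, "jaw": 1}
    - {"dx": 4, "dy": 0, "dz": 0, "roll": 0, "jaw": 1}
    - {"dx": 4, "dy": 0, "dz": 0, "roll": 0, "jaw": 1}
    - {"dx": 4, "dy": 0, "dz": 0, "roll": 0, "jaw": 1}
    - {"dx": 3, "dy": 0, "dz": 0, "roll": 0, "jaw": 1}
    - {"dx": 2, "dy": 0, "dz": 0, "roll": 0, "jaw": 1}

```text
time_s: 14.57
ee_pos: [0.4945, -0.1827, 0.1251]
eef_rot: [3.141, 0.001, 0.085]
force: [-10.0, 0.4, 7.5]
grip_width: 0.0006
grip_force: 5.2
```

send_rows:
  rows:
    - {"dx": 2, "dy": 0, "dz": 0, "roll": 0, "jaw": 1}
    - {"dx": 2, "dy": 0, "dz": 0, "roll": 0, "jaw": 1}

```text
time_s: 14.73
ee_pos: [0.4984, -0.1824, 0.1252]
eef_rot: [3.141, 0.001, 0.085]
force: [-8.3, 0.1, 7.8]
grip_width: 0.0004
grip_force: 4.6
```

send_rows:
  rows:
    - {"dx": 2, "dy": 0, "dz": 0, "roll": 0, "jaw": 1}
    - {"dx": 2, "dy": 0, "dz": 0, "roll": 0, "jaw": 1}

```text
time_s: 14.9
ee_pos: [0.5025, -0.182, 0.1252]
eef_rot: [3.141, 0.0, 0.085]
force: [-7.8, -1.1, 6.2]
grip_width: 0.0003
grip_force: 4.2
```

send_rows:
  rows:
    - {"dx": 2, "dy": 0, "dz": 0, "roll": 0, "jaw": 1}
    - {"dx": 2, "dy": 0, "dz": 0, "roll": 0, "jaw": 1}

```text
time_s: 15.07
ee_pos: [0.5065, -0.1817, 0.1251]
eef_rot: [3.141, 0.0, 0.085]
force: [-6.3, -0.9, 6.7]
grip_width: 0.0002
grip_force: 3.9
```

send_rows:
  rows:
    - {"dx": 2, "dy": 0, "dz": 0, "roll": 0, "jaw": 1}
    - {"dx": 2, "dy": 0, "dz": 0, "roll": 0, "jaw": 1}

```text
time_s: 15.23
ee_pos: [0.5105, -0.1813, 0.1251]
eef_rot: [3.141, 0.0, 0.085]
force: [-6.9, -0.8, 6.8]
grip_width: 0.0003
grip_force: 3.6
```

send_rows:
  rows:
    - {"dx": 1.5, "dy": 0, "dz": 0, "roll": 0, "jaw": 1}
    - {"dx": 1.5, "dy": 0, "dz": 0, "roll": 0, "jaw": 1}

```text
time_s: 15.4
ee_pos: [0.5135, -0.181, 0.1251]
eef_rot: [3.141, 0.0, 0.085]
force: [-6.4, -0.4, 5.7]
grip_width: 0.0002
grip_force: 3.7
```

send_rows:
  rows:
    - {"dx": 1.5, "dy": 0, "dz": 0, "roll": 0, "jaw": 1}
    - {"dx": 1.5, "dy": 0, "dz": 0, "roll": 0, "jaw": 1}

```text
time_s: 15.57
ee_pos: [0.5165, -0.1808, 0.1251]
eef_rot: [3.141, 0.0, 0.085]
force: [-6.3, -0.7, 6.4]
grip_width: 0.0003
grip_force: 3.9
```

```bash
cat > t.py <<'E'
from m import *
from scipy.optimize import brentq
def torque(ee,F):
    X=ee[0]*1e3*ux[0]+ee[1]*1e3*ux[1]-516.1; c=X+8; h=ee[2]*1e3-85
    th=brentq(lambda q:76*np.sin(q)-6*np.cos(q)-c,-1.2,1.2); z=76*np.cos(th)+6*np.sin(th)
    if th>0: th=brentq(lambda q:h*np.tan(q)-6/np.cos(q)-c,-.3,1); z=h
    Fx=F[0]*ux[0]+F[1]*ux[1]
    return round(X,1),round(np.degrees(th),1),round((-z*Fx+c*F[2])/1e3,3)
E
python3 - <<'E'
from t import *
for e,F in [([.4945,-.1827,.1251],[-10,.4,7.5]),([.4984,-.1824,.1252],[-8.3,.1,7.8]),([.5025,-.182,.1252],[-7.8,-1.1,6.2]),([.5065,-.1817,.1251],[-6.3,-.9,6.7])]: print(torque(e,F))
o=get_obs();print(torque(o['ee_pos'],o['force'])); look(); look('top')
E
```

```text
(np.float64(-39.0), np.float64(-19.5), np.float64(0.459))
(np.float64(-35.1), np.float64(-16.3), np.float64(0.377))
(np.float64(-31.0), np.float64(-13.0), np.float64(0.429))
(np.float64(-27.0), np.float64(-9.9), np.float64(0.342))
(np.float64(-17.0), np.float64(-2.2), np.float64(0.426))
back 735 X [-47.3   4.2  47.9] Y [-2.  -0.6  0.7] Z [62.5 64.  65.8]
mov 6484 X [-44.7   2.5  43.8] Y [-29.1 -15.9  -1.2] Z [62.1 63.7 64.9]
plate 110 X [-59.9 -53.9 -39.2] Y [-2.1 -0.8  0.5] Z [88.1 89.8 92.1]
((-49.14643859863281, -1.0758612155914307), (3.4759128093719482, 21.796070098876953), 84.8029556274414)
wheel [(-60, 86), (-55, 20), (-25, 23), (-20, 15), (-10, 517), (-5, 438), (0, 833), (5, 135), (40, 32), (45, 451), (50, 1420), (55, 230)]
tcp vice [ -16.8 -189.8  125.1]
back 396 X [-44.    1.4  43.5] Y [-1.6 23.1 37.6] Z [60.2 62.2 65.5]
mov 404 X [-44.5   1.9  44.4] Y [-27.5 -14.9  -1.6] Z [60.2 62.  65. ]
plate 302 X [-59.2  -0.7  59.8] Y [ 0.1  5.1 10.1] Z [89.9 93.5 97.2]
((0.22590255737304688, 5.041180610656738), (10.219481468200684, 119.50639343261719), 89.96460723876953)
wheel [(50, 48), (55, 56)]
tcp vice [ -16.8 -189.8  125.1]
```

send_rows:
  rows:
    - {"dx": 1, "dy": 0, "dz": 0, "roll": 0, "jaw": 1}
    - {"dx": 1, "dy": 0, "dz": 0, "roll": 0, "jaw": 1}

```text
time_s: 15.83
ee_pos: [0.5183, -0.1806, 0.1251]
eef_rot: [3.141, 0.001, 0.085]
force: [-8.4, -0.6, 6.6]
grip_width: 0.0004
grip_force: 4.4
```

send_rows:
  rows:
    - {"dx": 1, "dy": 0, "dz": 0, "roll": 0, "jaw": 1}
    - {"dx": 1, "dy": 0, "dz": 0, "roll": 0, "jaw": 1}

```text
time_s: 16.0
ee_pos: [0.52, -0.1805, 0.1251]
eef_rot: [3.141, 0.002, 0.085]
force: [-10.4, -1.0, 8.1]
grip_width: 0.0006
grip_force: 5.8
```

send_rows:
  rows:
    - {"dx": 1, "dy": 0, "dz": 0, "roll": 0, "jaw": 1}
    - {"dx": 1, "dy": 0, "dz": 0, "roll": 0, "jaw": 1}

```text
time_s: 16.17
ee_pos: [0.5219, -0.1803, 0.1251]
eef_rot: [3.141, 0.002, 0.085]
force: [-10.9, 0.2, 9.0]
grip_width: 0.0006
grip_force: 7.1
```

```bash
python3 - <<'E'
from t import *
o=get_obs();print(torque(o['ee_pos'],o['force'])); look(); look('top')
E
```

```text
(np.float64(-11.5), np.float64(3.5), np.float64(0.402))
back 741 X [-47.5   4.9  47.4] Y [-2.  -0.6  0.7] Z [62.4 64.  65.8]
mov 6390 X [-45.1   2.6  44.1] Y [-29.  -16.   -1.2] Z [62.  63.7 64.9]
plate 176 X [-59.6 -50.9 -35.5] Y [-1.9 -0.7  0.3] Z [88.1 89.7 92.1]
((-47.39031982421875, -0.6300598382949829), (24.943384170532227, 2.8818469047546387), 0.8002336621284485)
wheel [(-55, 65), (-50, 43), (-20, 23), (-15, 20), (-5, 610), (0, 400), (5, 676), (10, 125), (45, 20), (50, 390), (55, 1392), (60, 300)]
tcp vice [ -11.4 -189.8  125.1]
back 437 X [-44.4  -0.9  44.2] Y [-1.7 23.1 37.7] Z [60.2 62.4 65.5]
mov 379 X [-44.4  -0.7  44.1] Y [-27.3 -15.   -1.4] Z [60.2 62.1 64.9]
plate 298 X [-59.2  -0.8  59.3] Y [ 0.1  5.1 10. ] Z [90.  93.2 96.9]
((0.3335075378417969, 5.043513774871826), (119.71686553955078, 10.063874244689941), 0.039235178381204605)
wheel [(55, 35), (60, 61)]
tcp vice [ -11.4 -189.8  125.1]
```

The plate stopped moving at about θ=-2°, so the pinch has begun. I'll step on to θ≈10°, where the contact is surely at the fingertip and the torque reading is unambiguous.

send_rows:
  rows:
    - {"dx": 1, "dy": 0, "dz": 0, "roll": 0, "jaw": 1}
    - {"dx": 1, "dy": 0, "dz": 0, "roll": 0, "jaw": 1}

```text
time_s: 16.43
ee_pos: [0.5238, -0.1801, 0.1252]
eef_rot: [3.141, 0.002, 0.085]
force: [-12.7, -0.1, 10.2]
grip_width: 0.0006
grip_force: 8.3
```

```bash
python3 - <<'E'
from t import *
for i in range(2):
    o=get_obs();print(torque(o['ee_pos'],o['force']),o['force'],o['moment'],o['time_s']); look()
E
```

```text
(np.float64(-9.6), np.float64(6.2), np.float64(0.49)) [-12.6558111   -0.05035186  10.19252879] [-0.02062853  2.27470959  0.03158473] 16.4333
back 746 X [-47.6   5.5  47.6] Y [-2.  -0.6  0.6] Z [62.3 64.  65.7]
mov 6338 X [-44.7   2.5  43.9] Y [-29.  -15.9  -1.2] Z [62.1 63.7 64.9]
plate 190 X [-60.1 -49.9 -33.5] Y [-1.7 -0.7  0.3] Z [88.2 89.9 92.2]
((-46.556880950927734, -0.6087552309036255), (2.114792823791504, 27.24395179748535), 89.93325805664062)
wheel [(-50, 107), (-20, 20), (-15, 22), (-5, 652), (0, 208), (5, 593), (10, 312), (15, 19), (50, 144), (55, 933), (60, 975), (65, 27)]
tcp vice [  -9.5 -189.8  125.2]
(np.float64(-9.5), np.float64(6.5), np.float64(0.455)) [-11.77213848   0.59849999   9.33098111] [-0.03717485  2.18499625  0.01820149] 16.4833
back 746 X [-47.6   5.   47.6] Y [-2.  -0.6  0.7] Z [62.4 64.1 65.8]
mov 6359 X [-45.3   2.5  44. ] Y [-29.  -15.9  -1.2] Z [62.  63.7 64.9]
plate 193 X [-59.9 -49.5 -34.1] Y [-1.8 -0.7  0.4] Z [88.1 89.8 92.2]
((-46.80650329589844, -0.8246524333953857), (2.4280760288238525, 26.631912231445312), 89.89794921875)
wheel [(-50, 106), (-20, 18), (-15, 21), (-5, 649), (0, 199), (5, 583), (10, 326), (15, 23), (50, 135), (55, 881), (60, 1025), (65, 33)]
tcp vice [  -9.5 -189.8  125.2]
```

```bash
cat >> t.py <<'E'
def spokes(W=None):
    if W is None: W=cam('wrist')[1]
    X,Y,Z=vf(W*1000); Z=Z-85; r=np.hypot(X,Z); th=np.degrees(np.arctan2(X,Z)); out=[]
    b=(abs(Y+189.5)<8)&(r>25)&(r<80)&(Z>-30)
    for c in np.arange(-95,100,3):
        m=b&(abs(th-c)<14)
        if m.sum()<300: continue
        l=cv2.fitLine(np.stack([X[m],Z[m]],1).astype(np.float32),cv2.DIST_HUBER,0,.01,.01).ravel()
        if abs(np.median(th[m])-c)<2: out.append((int(m.sum()),round(float(np.degrees(np.arctan(l[0]/l[1]))),1),round(float(np.median(th[m])),1)))
    return out
E
python3 - <<'E'
from t import *
print('start',spokes(np.load('w3.npz')['W'])); print('now',spokes())
o=get_obs(); print(torque(o['ee_pos'],o['force']),o['force'],o['moment'])
E
```

```text
start [(1142, 82.9, -91.0), (1142, 82.9, -91.0), (1589, -39.0, -31.7), (714, 26.8, 21.2), (1793, 84.1, 77.8), (1793, 84.1, 77.8)]
now [(1851, -5.0, 5.4), (1847, -5.1, 5.4), (2201, 67.2, 60.0), (2201, 67.2, 60.0)]
(np.float64(-9.5), np.float64(6.5), np.float64(0.426)) [-10.88673146  -1.10723069   9.01488864] [-0.04344228  2.10930769  0.00536729]
```

send_rows:
  rows:
    - {"dx": 1, "dy": 0, "dz": 0, "roll": 0, "jaw": 1}
    - {"dx": 1, "dy": 0, "dz": 0, "roll": 0, "jaw": 1}

```text
time_s: 16.75
ee_pos: [0.5257, -0.1799, 0.1252]
eef_rot: [3.141, 0.002, 0.085]
force: [-12.9, -0.8, 10.4]
grip_width: 0.0005
grip_force: 8.6
```

```bash
python3 - <<'E'
from t import *
o=get_obs(); print(torque(o['ee_pos'],o['force']),o['force'],o['moment'])
print('now',spokes())
E
```

```text
(np.float64(-7.7), np.float64(9.1), np.float64(0.524)) [-12.94217624  -0.81695586  10.42808169] [-0.05543699  2.40704187 -0.00903966]
now [(1835, -3.8, 6.3), (2206, 69.4, 62.2), (2206, 69.4, 62.2)]
```

The vision angle (9.4°) agrees with the contact model (9.1°). Torque is about 0.5 N m, so roughly 10° remain.

send_rows:
  rows:
    - {"dx": 1, "dy": 0, "dz": 0, "roll": 0, "jaw": 1}
    - {"dx": 1, "dy": 0, "dz": 0, "roll": 0, "jaw": 1}

```text
time_s: 16.97
ee_pos: [0.5276, -0.1798, 0.125]
eef_rot: [3.142, 0.002, 0.085]
force: [-12.3, -1.0, 9.0]
grip_width: 0.0008
grip_force: 9.0
```

send_rows:
  rows:
    - {"dx": 1, "dy": 0, "dz": 0, "roll": 0, "jaw": 1}
    - {"dx": 1, "dy": 0, "dz": 0, "roll": 0, "jaw": 1}

```text
time_s: 17.13
ee_pos: [0.5295, -0.1796, 0.1249]
eef_rot: [-3.142, 0.003, 0.085]
force: [-13.2, -1.0, 8.2]
grip_width: 0.0004
grip_force: 9.3
```

```bash
python3 - <<'E'
from t import *
o=get_obs(); print(torque(o['ee_pos'],o['force']),o['force'],o['moment'])
print('now',spokes())
E
```

```text
(np.float64(-3.9), np.float64(14.5), np.float64(0.563)) [-13.21779846  -0.98684579   8.17918068] [-0.18876663  2.63773866  0.01240394]
now [(1708, 42.1, 4.9), (1763, 36.7, 5.1), (2157, 74.0, 67.2)]
```

send_rows:
  rows:
    - {"dx": 1, "dy": 0, "dz": 0, "roll": 0, "jaw": 1}
    - {"dx": 1, "dy": 0, "dz": 0, "roll": 0, "jaw": 1}

```text
time_s: 17.35
ee_pos: [0.5313, -0.1794, 0.1247]
eef_rot: [-3.141, 0.003, 0.085]
force: [-14.4, -1.5, 7.3]
grip_width: 0.0007
grip_force: 9.7
```

```bash
python3 - <<'E'
from t import *
o=get_obs(); print(torque(o['ee_pos'],o['force']),o['force'],o['moment'])
print('now',spokes())
E
```

```text
(np.float64(-2.1), np.float64(17.1), np.float64(0.62)) [-14.44808682  -1.53245475   7.29143616] [-0.17536152  2.72549297  0.04682732]
now [(1755, 41.8, 6.7), (2127, 76.5, 69.5)]
```

The torque reads 0.62 N m and the angle estimate gives about 67 N. That is tight, so I back away.

send_rows:
  rows:
    - {"dx": -2, "dy": 0, "dz": 0, "roll": 0, "jaw": 1}
    - {"dx": -3, "dy": 0, "dz": 0, "roll": 0, "jaw": 1}
    - {"dx": 0, "dy": 0, "dz": -20, "roll": 0, "jaw": 1}
    - {"dx": 0, "dy": 0, "dz": -30, "roll": 0, "jaw": 1}
    - {"dx": 0, "dy": 0, "dz": -30, "roll": 0, "jaw": 1}
    - {"dx": -25, "dy": 0, "dz": -20, "roll": 0, "jaw": 1}
    - {"dx": -30, "dy": 0, "dz": 0, "roll": 0, "jaw": 1}
    - {"dx": -30, "dy": 0, "dz": 0, "roll": 0, "jaw": 1}
    - {"dx": 0, "dy": 0, "dz": 0, "roll": 0, "jaw": 1}
    - {"dx": 0, "dy": 0, "dz": 0, "roll": 0, "jaw": 1}

```text
time_s: 18.23
ee_pos: [0.4423, -0.1871, 0.2252]
eef_rot: [3.141, -0.002, 0.084]
force: [0.8, 0.2, -0.2]
grip_width: 0.0003
grip_force: 0.0
```

```bash
python3 - <<'E'
from t import *
f=look(); print(spokes()); g=look('top'); save('end.png',np.vstack([f[0:300],g[140:380]])); print(get_obs()['force'],get_obs()['ee_pos'])
E
```

```text
back 1176 X [-47.    1.8  46.8] Y [-1.9 31.9 37.4] Z [62.5 63.9 65.5]
mov 3934 X [-45.1   1.7  43.8] Y [-28.7 -15.6  -1.3] Z [62.1 63.8 65. ]
plate 3139 X [-59.5   4.3  58.8] Y [-1.3  2.1  9.4] Z [89.2 95.3 96.9]
((-0.3291168212890625, 4.1993207931518555), (119.93587493896484, 11.820141792297363), 0.2825888991355896)
wheel [(-105, 39), (-100, 100), (-45, 294), (-40, 551), (-35, 90), (0, 25), (5, 224), (10, 399), (15, 111), (60, 14), (65, 505), (70, 519)]
tcp vice [ -90.7 -189.8  224.9]
[(1008, -45.7, -38.9), (788, 19.5, 11.1), (788, 19.5, 11.1), (1080, 76.3, 70.1)]
back 424 X [-44.5  -1.2  43.9] Y [-1.7 22.9 37.6] Z [60.2 62.2 65.5]
mov 401 X [-43.9  -0.5  44.2] Y [-27.3 -14.2  -1.4] Z [60.1 61.9 64.8]
plate 301 X [-59.2  -0.7  59.6] Y [ 0.1  5.1 10. ] Z [90.  93.4 96.5]
((0.18160247802734375, 5.055156707763672), (119.40995025634766, 10.019970893859863), 0.021759990602731705)
wheel [(-105, 36), (-100, 33), (-45, 49), (-40, 51), (5, 15), (10, 43), (15, 22), (65, 37), (70, 71), (75, 27)]
tcp vice [ -90.3 -189.7  224.3]
[ 0.29824596 -0.58418044 -0.45137647] [ 0.44336626 -0.18689031  0.22434242]
```

View pics/end.png

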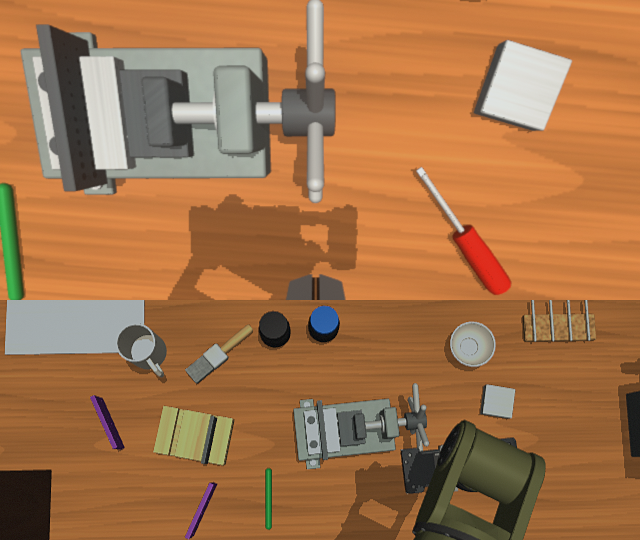

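The drawplate stands upright and centred between both jaws (wrist view (75,105), top view (322,430)). The wheel kept its angle of about 16.5°, everything else is in place and the gripper is clear. Handing in.

```bash
python3 -c "
from station import *
print(hand_in())"
```

```text
the job is handed in; nothing more can be done
None
```

The drawplate stands on edge on the clamp's bed, centred along the jaws and pinched at about 0.62 N m by force reading (about 67 N by wheel angle); the arm is clear, everything else was left in place, and the job is handed in with no verdict shown.

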